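Split the spice tins evenly on the two-tray balance

ROBOT

A 7-joint arm with a two-finger parallel gripper is mounted at the origin on the work surface. World frame = base frame: x ahead of the robot, y to its left, z up, the work surface at z = 0. Lengths are in m, angles in rad, forces in N, time in s.
With the tool pointing down it reaches from about 0.425 to 0.875 m from the base axis. Payload 4.7 kg.
Tool frame: the origin (TCP) lies midway between the tips of the shut fingers; the grasp point (between the pads) lies 19 mm behind it; z points along the fingers, y is the line along which they close (so a half turn about z gives the same grasp; the last joint's range is limited). The gripper opens to 87 mm and grips with 3 to 60 N. Pads are 19 mm wide; open, the fingers measure 117 mm over their backs; the gripper's body (75 mm by 190 mm) begins 51 mm behind the grasp point.
Start: joints at [-1.153, 0.321, -0.07, 1.45, 0.023, 1.371, -0.057], TCP at [0.255, 0.598, 0.223] pointing down, gripper open.
Joint ranges: [-2.86, 2.86], [-0.3, 2.09], [-1.38, 1.24], [0.06, 2.45], [-1.56, 4.7], [0.09, 2.05], [-2.69, 2.69]. Speed limits (rad/s): [2.57, 2.57, 3.14, 3.14, 3.14, 3.14, 3.14].

INTERFACE

Orientations are given as a rotation vector (axis times angle).
In Python, from bench import ctrl, get_image, calibration gives the robot as it stands.
- The arm moves only by the tool apply_moves, never from a script. Its arguments are lists of equal length, an entry for each row: "dp": the shift along the tool's x, y, z in m, a list of three; "twist": the turn, a rotation vector about the tool's x, y, z in rad, a list of three; "fingers": the closure, from 0 (fully open) to 1 (shut). In form: {"dp": [[dx, dy, dz], ...], "twist": [[ax, ay, az], ...], "fingers": [fingers, ...]}. A call has 1 to 10 rows; each row shifts and turns the commanded pose from where the row before left it, along the tool's axes as they then stand; what a row does not reach is not made up. A row lasts 1/10 s, in which the tool goes at most 50 mm and 8.59 degrees, less where a joint would pass 70% of its speed; a pose out of reach is approached as far as the arm can. A call is refused whole if a number of a shift passes 0.05 or a number of a turn 0.15, either way. A call with a gripper value outside its range is refused whole. The fingers move at their own pace and stop on an object; "newtons" is the grip in N (left out, the last holds). Time passes only in rows, so rows that do not move let the fingers close. It gives the time, the measured TCP pose, the force, the opening and the grip force at its end, in the units of the state.
- ctrl.get_state(): the state, without advancing time (a new reading comes with each control period).
- get_image(name): name is "side" or "top"; returns the picture (400x640x3 uint8, red, green, blue); there is no depth.
- calibration(name): a dict with "fx", "fy", "cx", "cy" (pixels), "eye" and "attitude" of the camera in the world. Camera axes: x right, y up, looking along -z (the intrinsics and any distortion apply to the point x, -y, -z); pixel columns grow to the right and rows downward; lengths in m; the calibration is good to about 2 mm. A picture is of the moment at which its call begins. calibration takes no time and is no camera call.
- ctrl.close_job(): hands the job in; it is judged then, once.
The state is a dict: "time": time; "joint_positions": joint angles; "qd": joint speeds; "joint_torque": joint torques, N m; "position": TCP position; "tool_rot": TCP orientation; "ft_force": force on the tool from outside, world axes, zero at the start; "torque": the same for the moment, N m; "grip_width": opening from 0.0 (shut) to 1.0 (fully open); "grip_force": force on a finger pad.
Only numpy, scipy, OpenCV 4.12 (cv2) and the standard library are available. Lean on these libraries where they do the work, as an engineer would, in place of code of your own. Each camera call takes 0.05 s, during which the arm holds its last target. There are 200 camera calls.

TASK

The spice tins on the two-tray balance are to be shared out into two portions of equal weight: move tins from tray to tray until the balance hangs level. Every tin must end upright and fully down in a seat of a tray; the middle seats slide, so feel for the opening, and set the tins in gently, without pressing hard on the balance or dropping them. Leave the other things on the counter where they are.

Things in the scene. Friction and masses are not known exactly. Their poses are not given: they have to be found in the camera images.
- balance: Two-tray steel balance, fixed on the counter. Origin: centre of its base's underside; x along the trays, y towards the left tray, z up. Base 170 x 130 x 18 mm. Beam axis along x at 55 mm height. Tray centre lines at y = +130 (left) and -130 mm (right); tray floors at 64 mm, seat wall tops at 75 mm height when level. Trays 194 mm along x, 55 mm wide.
- beam (a joint): tilt of the beam (rad): 0 level, positive when the left (+y) tray is up; stops at -0.07 and 0.07 (a tray is then 9 mm up or down), light spring to level. The heavier tray sinks. A raised tray yields softly: 1 to 3 N push it down until the beam meets its stop, where it turns hard.
- beam_mid (a point): point midway between the trays at the height of their floors, 9 mm over the beam axis, turning with the beam; axes as the balance's. A tin fully down in a seat has its origin at z = 0 and y = +130 or -130 mm here, within 2.5 mm.
- tray_left (a point): centre of the left tray's floor (balance y = +130 mm), turning with the beam. Three open seats, walls 11 mm high: fixed ones (44 mm along x, 45 along y inside) at x = -72 and +72 mm, and a middle one (43 x 45), empty at first, a 5 mm thick frame that slides stiffly along x (5 N), centre anywhere from -18 to +18 mm, NOT measured: a tin slid along x lightly on its walls drops 11 mm at the opening.
- tray_right (a point): centre of the right tray's floor (balance y = -130 mm), turning with the beam. Three open seats, walls 11 mm high: fixed ones (44 mm along x, 45 along y inside) at x = -72 and +72 mm, and a middle one (43 x 45), empty at first, a 5 mm thick frame that slides stiffly along x (5 N), centre anywhere from -18 to +18 mm, NOT measured: a tin slid along x lightly on its walls drops 11 mm at the opening.
- tin_tallest: plain closed aluminium tin, cylinder 40 mm across, 92 mm high, about 240 g (within 3 %). Origin: centre of its underside, z up its axis. The four tins (92, 66, 54, 44 mm) differ in height; the tallest weighs as much as the other three together. At the start two stand in the end seats of each tray, in any order.
- tin_second: plain closed aluminium tin, cylinder 40 mm across, 66 mm high, about 120 g (within 3 %). Origin: centre of its underside, z up its axis. The four tins (92, 66, 54, 44 mm) differ in height; the tallest weighs as much as the other three together. At the start two stand in the end seats of each tray, in any order.
- tin_third: plain closed aluminium tin, cylinder 40 mm across, 54 mm high, about 80 g (within 3 %). Origin: centre of its underside, z up its axis. The four tins (92, 66, 54, 44 mm) differ in height; the tallest weighs as much as the other three together. At the start two stand in the end seats of each tray, in any order.
- tin_shortest: plain closed aluminium tin, cylinder 40 mm across, 44 mm high, about 40 g (within 3 %). Origin: centre of its underside, z up its axis. The four tins (92, 66, 54, 44 mm) differ in height; the tallest weighs as much as the other three together. At the start two stand in the end seats of each tray, in any order.
- dish: white ceramic dipping dish, 84 mm across, 22 mm high, a bystander; origin at the centre of its underside
- cup: teal plastic cup, 76 mm across, 95 mm high, a bystander; origin at the centre of its underside
- bowl: glass mixing bowl, 210 mm across, 85 mm high, a bystander; origin at the centre of its underside
- spatula: bamboo spatula, 280 mm long, lying on the counter, a bystander; origin under its middle
- box: small aluminium box with a sliding door, 130 x 170 x 83 mm high, a bystander; origin at the centre of its underside
- bottle: amber glass bottle, 60 mm across, 190 mm high, a bystander; origin at the centre of its underside
Mind the look-alikes: they are no part of the job. Leave any orange look-alike of the tin_shortest alone.

How it is judged:
By the outcome, as a careful person would: the job done as asked, in the order asked, and still so for the second after the job is handed in, with the robot touching nothing.
It also fails if it takes over 64 s, if anything falls off the work surface, if the arm or the gripper's body presses on something with over 40 N, if the wrist force passes 120 N, or if a joint passes its speed limit or range.

## Working session

There is one attempt and no reset: what is moved stays moved. The work goes in short steps, Python scripts to look and compute and a tool call to move; the robot and the scene stay as the last step left them, time stands still between calls to the robot, and variables do not carry over. Pictures are saved under pics/ and viewed, at most 10 in all, crops included, and the job is handed in when it is done.

Besides the shell and the picture viewer there is one more tool, called after "Call:" by a JSON object that holds its "api" and its "payload". apply_moves: Moves the arm, as the interface text tells. Its arguments: {"type":"object","properties":{"dp":{"type":"array"},"twist":{"type":"array"},"fingers":{"type":"array"},"newtons":{"type":"number"}},"required":["dp","twist","fingers"]}

```bash
ls; mkdir -p pics
python3 - <<'E'
from bench import ctrl,get_image,calibration
import cv2
for n in("side","top"):
    cv2.imwrite(f"pics/{n}0.png",get_image(n)[:,:,::-1]); print(calibration(n))
s=ctrl.get_state(); print({k:s[k] for k in("time","position","tool_rot","ft_force","grip_width")})
E
```

```text
pics
{'fx': 400.05486124927234, 'fy': 400.05486124927234, 'cx': 320.1232365331379, 'cy': 202.80604896707868, 'eye': array([-0.02198657, -0.7869678 ,  0.84339412]), 'attitude': array([ 0.87600439, -0.28337149, -0.53524875])}
{'fx': 500.5918063357731, 'fy': 500.5918063357731, 'cx': 321.0022098005649, 'cy': 194.88537493169576, 'eye': array([0.20288766, 0.0263281 , 1.57621506]), 'attitude': array([ 0.13884835, -0.17074031, -1.58298376])}
{'time': 0.1, 'position': array([0.25523367, 0.59722541, 0.22157132]), 'tool_rot': array([-6.29808713e-01, -3.07756205e+00,  2.73987128e-03]), 'ft_force': array([ 0.35692332,  0.2988472 , -0.75463947]), 'grip_width': 1.0006471302101652}
```

View pics/side0.png

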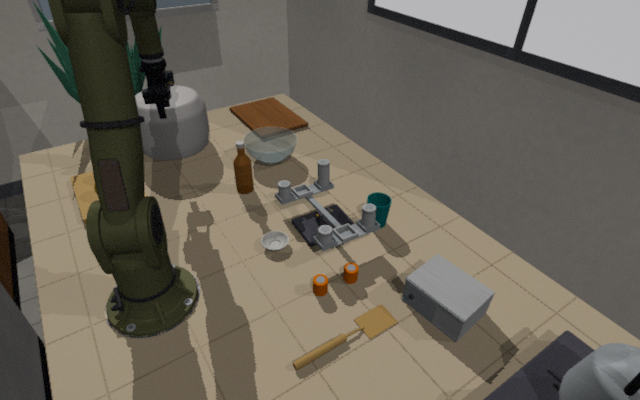

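View pics/top0.png

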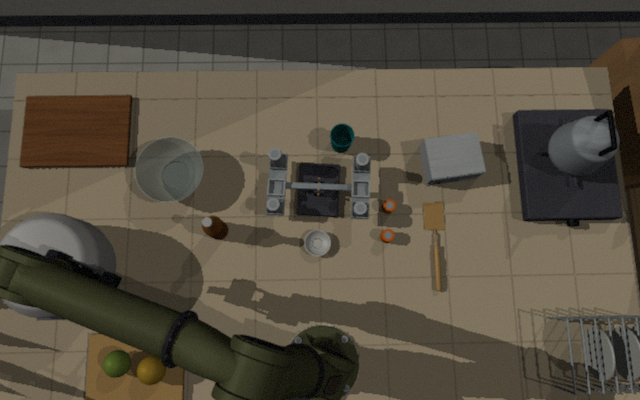

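Side view: the balance is at about (325,220), with four grey tins at its tray ends: (284,190), (323,172), (325,236), (369,214). Orange tins at (320,285) and (351,273) are look-alikes and must not be touched. Enlarging both views.

```bash
cat > h.py <<'E'
import numpy as np, cv2
from scipy.spatial.transform import Rotation as R
from bench import ctrl,get_image,calibration
def ray(n,u,v):
    c=calibration(n); d=np.array([(u-c["cx"])/c["fx"],-(v-c["cy"])/c["fy"],-1.])
    return c["eye"],R.from_rotvec(c["attitude"]).apply(d)
def px(n,u,v,z):
    e,d=ray(n,u,v); return e+d*(z-e[2])/d[2]
def proj(n,P):
    c=calibration(n); p=R.from_rotvec(c["attitude"]).inv().apply(np.asarray(P)-c["eye"])
    return np.array([c["cx"]-c["fx"]*p[...,0]/p[...,2],c["cy"]+c["fy"]*p[...,1]/p[...,2]]).T
def crop(n,x0,y0,w,h,k,f):
    im=get_image(n)[y0:y0+h,x0:x0+w,::-1]
    cv2.imwrite(f,cv2.resize(im,None,fx=k,fy=k,interpolation=cv2.INTER_CUBIC))
E
python3 - <<'E'
from h import *
crop("top",245,130,150,100,5,"pics/t1.png"); crop("side",260,150,130,110,5,"pics/s1.png")
E
```

```text
(no output)
```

View pics/t1.png

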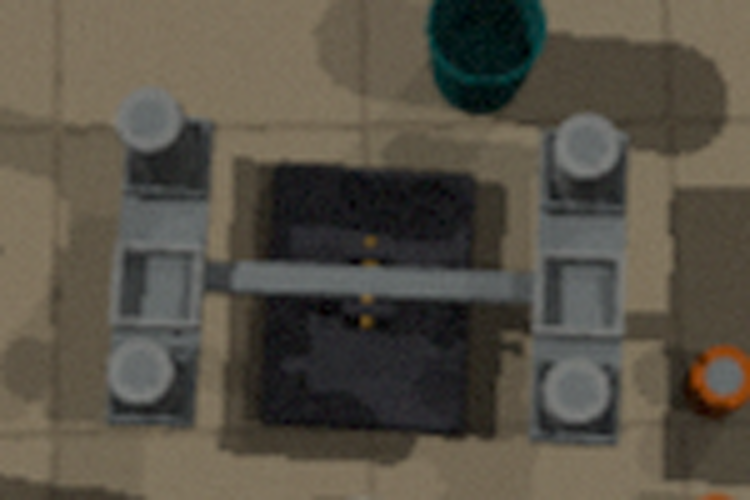

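View pics/s1.png

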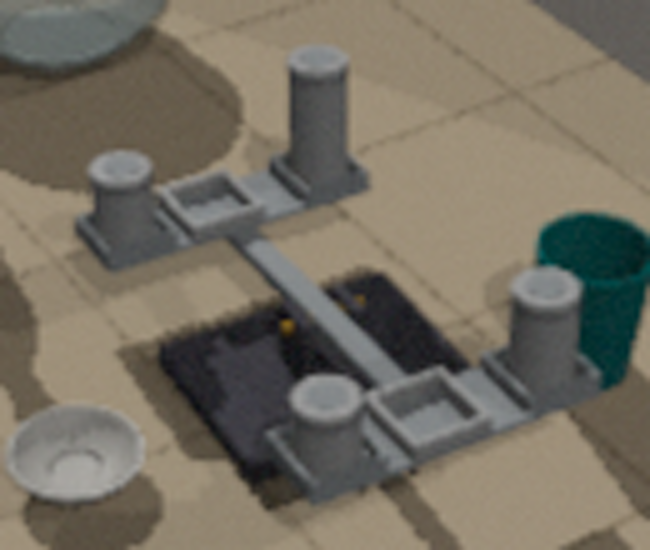

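Top crop (5x, offset 245,130): the left tray has tins at (150,120) and (142,370), and its middle frame is at (158,285). The right tray has tins at (587,147) and (577,388), with its middle frame at (578,293). The side crop shows the tallest tin in the left far seat and the second in the right far seat. Moving the left near tin to the right middle seat leaves the tallest against the other three. Next I fit the balance pose.

Run:
```python
from h import *
from scipy.optimize import least_squares
t=-0.07
def loc(p,x,y,yaw,tilt):  # balance coords; tilting about x axis at z 55
    p=np.array(p,float).copy(); 
    r=R.from_rotvec([tilt,0,0]); c=np.array([0,0,.055])
    p=r.apply(p-c)+c
    return R.from_rotvec([0,0,yaw]).apply(p)+[x,y,0]
T=.075
top=[((108,422),(-.097,.1575)),((195,425),(-.097,.1025)),((530,438),(-.097,-.1025)),((617,442),(-.097,-.1575)),((543,130),(.097,-.1025)),((628,135),(.097,-.1575)),((213,122),(.097,.1025))]
base=[((275,165),(.085,.065)),((473,175),(.085,-.065)),((465,435),(-.085,-.065)),((260,428),(-.085,.065))]
side=[((318,502),(-.097,-.1575)),((115,268),(-.097,.1025)),((370,185),(.097,.1025)),((605,382),(.097,-.1575))]
sb=[((160,352),(-.085,.065)),((372,272),(.085,.065))]
def res(q,cams="ts"):
    x,y,yaw,t=q;o=[]
    if "t" in cams:
        for (u,v),(a,b) in top: o.append(proj("top",loc([a,b,.068],x,y,yaw,t))-[245+u/5,130+v/5])
        for (u,v),(a,b) in base: o.append(proj("top",loc([a,b,.018],x,y,yaw,0))-[245+u/5,130+v/5])
    if "s" in cams:
        for (u,v),(a,b) in side: o.append(proj("side",loc([a,b,.064],x,y,yaw,t))-[260+u/5,150+v/5])
        for (u,v),(a,b) in sb: o.append(proj("side",loc([a,b,.018],x,y,yaw,0))-[260+u/5,150+v/5])
    return np.ravel(o)
for c in("t","s","ts"):
    s=least_squares(res,[.6,0,0,-.07],args=(c,),loss="soft_l1"); print(c,s.x.round(4),"maxpx",abs(res(s.x,c)).max().round(2))
x,y,yaw,t=s.x; np.save("bal.npy",s.x)
Rb=R.from_rotvec([0,0,yaw])
# tins: intersect side ray of top centre with balance line y=+-.13 -> height & x
def bal(P): return Rb.inv().apply(P-np.array([x,y,0]))
for n,tp,sd in (("LF",(150,120),(318,62)),("LN",(142,370),(122,170)),("RF",(587,147),(546,287)),("RN",(577,388),(328,398))):
    e1,d1=ray("top",245+tp[0]/5,130+tp[1]/5); e2,d2=ray("side",260+sd[0]/5,150+sd[1]/5)
    A=np.c_[d1,-d2]; k=np.linalg.lstsq(A,e2-e1,rcond=None)[0]; P1=e1+d1*k[0];P2=e2+d2*k[1]
    print(n,((P1+P2)/2).round(4),"bal",bal((P1+P2)/2).round(4),"gap",np.linalg.norm(P1-P2).round(4))
# middle frame right centre (top outline)
zf=.075+.13*abs(t)
for u,v in((537,255),(622,258),(617,335),(532,332)): print("frame top",bal(px("top",245+u/5,130+v/5,zf)).round(4))
for u,v in((435,365),(490,408),(422,455),(367,402)): print("frame side",bal(px("side",260+u/5,150+v/5,zf)).round(4))
f=[ctrl.get_state()["ft_force"] for _ in range(3)]; print(np.round(f,2))
st=ctrl.get_state();print(R.from_rotvec(st["tool_rot"]).as_matrix().round(3))
```

```text
t [ 0.5318 -0.0018 -0.0666 -0.0828] maxpx 1.09
s [ 0.5332 -0.0042 -0.0562 -0.079 ] maxpx 1.95
ts [ 0.5324 -0.0024 -0.0628 -0.0762] maxpx 1.7
LF [0.6144 0.1281 0.1426] bal [0.0736 0.1354 0.1426] gap 0.0008
LN [0.4705 0.1359 0.1053] bal [-0.0705  0.1341  0.1053] gap 0.0005
RF [ 0.5957 -0.1315  0.1375] bal [ 0.0712 -0.1249  0.1375] gap 0.0013
RN [ 0.4536 -0.1225  0.1143] bal [-0.0711 -0.1248  0.1143] gap 0.0001
frame top [ 0.0155 -0.1007  0.0849]
frame top [ 0.0161 -0.1528  0.0849]
frame top [-0.0321 -0.1509  0.0849]
frame top [-0.0327 -0.0991  0.0849]
frame side [ 0.0156 -0.102   0.0849]
frame side [ 0.0227 -0.1482  0.0849]
frame side [-0.032  -0.1622  0.0849]
frame side [-0.0358 -0.1104  0.0849]
[[-0.03 -0.09  0.1 ]
 [-0.03 -0.09  0.1 ]
 [-0.03 -0.09  0.1 ]]
[[-0.92   0.393 -0.   ]
 [ 0.393  0.92  -0.001]
 [-0.    -0.001 -1.   ]]
```

The balance is at about (0.532, -0.002) with yaw -0.063. The left near tin is the 54 mm one, at about (0.470, 0.134). The right middle frame is centred near balance x = -8 mm. Approaching now.

Call:
{"api": "apply_moves", "payload": {"dp": [[0,0,-0.015],[0,0,-0.015],[0,0,-0.015],[-0.016,-0.03,0],[-0.016,-0.03,0],[-0.016,-0.03,0],[-0.016,-0.03,0],[-0.016,-0.03,0],[-0.016,-0.03,0],[-0.016,-0.03,0]], "twist": [[0,0,-0.114],[0,0,-0.114],[0,0,-0.113],[0,0,0],[0,0,0],[0,0,0],[0,0,0],[0,0,0],[0,0,0],[0,0,0]], "fingers": [0,0,0,0,0,0,0,0,0,0], "newtons": 10}}

```text
time: 1.2
position: [0.3544, 0.3797, 0.2675]
tool_rot: [-0.099, -3.14, -0.0]
ft_force: [1.2, 0.9, -0.3]
grip_width: 0.997
grip_force: 0.0
```

Call:
{"api": "apply_moves", "payload": {"dp": [[-0.016,-0.03,0],[-0.016,-0.03,0],[-0.016,-0.03,0],[-0.016,-0.03,0],[-0.016,-0.03,0],[-0.016,-0.03,0],[-0.016,-0.03,0],[0,0,0],[0,0,0]], "twist": [[0,0,0],[0,0,0],[0,0,0],[0,0,0],[0,0,0],[0,0,0],[0,0,0],[0,0,0],[0,0,0]], "fingers": [0,0,0,0,0,0,0,0,0]}}

```text
time: 2.1
position: [0.4527, 0.1641, 0.2675]
tool_rot: [-0.102, -3.14, -0.001]
ft_force: [-0.5, -0.0, -0.9]
grip_width: 0.996
grip_force: 0.0
```

```bash
cat >> h.py <<'E'
x0,y0,yaw0,_=np.load("bal.npy") if __import__("os").path.exists("bal.npy") else [0]*4
def go(bx,by,z):
    "shift in tool axes from now to balance (bx,by), height z"
    s=ctrl.get_state(); Rt=R.from_rotvec(s["tool_rot"])
    Rb=R.from_rotvec([0,0,yaw0]); tgt=Rb.apply([bx,by,z])+[x0,y0,0]
    want=R.from_matrix(Rb.as_matrix()@np.diag([-1,1,-1]))
    print("t",s["time"],"pos",s["position"].round(4),"bal",Rb.inv().apply(s["position"]-[x0,y0,0]).round(4),"F",s["ft_force"].round(2),"w",round(s["grip_width"],3),"gf",s["grip_force"])
    print("dp",Rt.inv().apply(tgt-s["position"]).round(4),"twist",(Rt.inv()*want).as_rotvec().round(4))
E
python3 -c "
from h import *
go(-.0705,.132,.12)"
```

```text
t 2.1 pos [0.4527 0.1641 0.2675] bal [-0.0901  0.1612  0.2675] F [-0.48 -0.03 -0.9 ] w 0.996 gf 0.0
dp [-0.0196 -0.0292  0.1475] twist [ 0.0007 -0.0003 -0.0019]
```

Call:
{"api": "apply_moves", "payload": {"dp": [[-0.01,-0.015,0],[-0.0095,-0.0145,0],[0,0,0.03],[0,0,0.03],[0,0,0.03],[0,0,0.03],[0,0,0],[0,0,0]], "twist": [[0,0,0],[0,0,0],[0,0,0],[0,0,0],[0,0,0],[0,0,0],[0,0,0],[0,0,0]], "fingers": [0,0,0,0,0,0,0,0]}}

```text
time: 2.9
position: [0.4699, 0.135, 0.1479]
tool_rot: [-0.096, -3.14, 0.0]
ft_force: [-0.3, 0.1, 1.5]
grip_width: 1.0
grip_force: 0.0
```

```bash
python3 -c "
from h import *
go(-.0705,.132,.072)
a=get_image('top')[150:230,255:345,::-1];b=get_image('side')[140:220,260:350,::-1]
cv2.imwrite('pics/g1.png',cv2.resize(np.hstack([a,b]),None,fx=4.4,fy=4.4,interpolation=cv2.INTER_CUBIC))"
```

```text
t 2.9 pos [0.4699 0.135  0.1479] bal [-0.0711  0.1332  0.1479] F [-0.29  0.12  1.49] w 1.0 gf 0.0
dp [-0.0006 -0.0012  0.0759] twist [-0.0001 -0.0006  0.002 ]
```

View pics/g1.png

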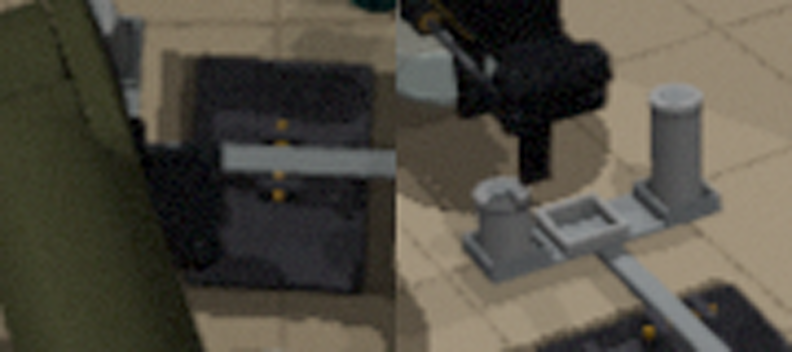

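```bash
python3 -c "
from h import *
Rb=R.from_rotvec([0,0,yaw0])
for d in(-.0435,-.055,0,.05):
    p=proj('side',Rb.apply([-.0711,.1332+d,.148])+[x0,y0,0]); print(d,(p-[260,140])*4.4+[396,0])"
```

```text
-0.0435 [528.18622594 176.12475076]
-0.055 [535.68713022 184.52641289]
0 [500.6611087  145.29423665]
0.05 [470.58778058 111.60950575]
```

The finger tip at (533,180) matches the prediction. Descending to grasp.

Call:
{"api": "apply_moves", "payload": {"dp": [[-0.0005,-0.001,0.025],[0,0,0.025],[0,0,0.016],[0,0,0.01],[0,0,0],[0,0,0]], "twist": [[0,0,0],[0,0,0],[0,0,0],[0,0,0],[0,0,0],[0,0,0]], "fingers": [0,0,0,0,0,0]}}

```text
time: 3.6
position: [0.4716, 0.1332, 0.0728]
tool_rot: [0.098, 3.138, 0.001]
ft_force: [0.1, -0.2, 0.8]
grip_width: 1.0
grip_force: 0.0
```

Call:
{"api": "apply_moves", "payload": {"dp": [[0,0,0],[0,0,0],[0,0,0],[0,0,0],[0,0,0],[0,0,0],[0,0,0],[0,0,0],[0,0,0],[0,0,0]], "twist": [[0,0,0],[0,0,0],[0,0,0],[0,0,0],[0,0,0],[0,0,0],[0,0,0],[0,0,0],[0,0,0],[0,0,0]], "fingers": [0.3,0.4,0.45,0.5,0.55,0.6,0.65,0.7,0.7,0.7], "newtons": 8}}

```text
time: 4.6
position: [0.4709, 0.1332, 0.0718]
tool_rot: [0.098, 3.14, 0.001]
ft_force: [0.5, 2.0, 1.8]
grip_width: 0.445
grip_force: 8.0
```

Call:
{"api": "apply_moves", "payload": {"dp": [[0,0,-0.005],[0,0,-0.005],[0,0,-0.01],[0,0,-0.02],[0,0,-0.03],[0,0,-0.03],[0,0,-0.01],[0,0,0],[0,0,0]], "twist": [[0,0,0],[0,0,0],[0,0,0],[0,0,0],[0,0,0],[0,0,0],[0,0,0],[0,0,0],[0,0,0]], "fingers": [0.7,0.7,0.7,0.7,0.7,0.7,0.7,0.7,0.7]}}

```text
time: 5.5
position: [0.47, 0.1326, 0.1806]
tool_rot: [-0.099, -3.139, 0.001]
ft_force: [0.7, 0.1, -0.0]
grip_width: 0.444
grip_force: 8.0
```

```bash
python3 -c "
from h import *
go(-.008,-.13,.18)"
```

```text
t 5.5 pos [0.47   0.1326 0.1806] bal [-0.0707  0.1307  0.1806] F [ 0.7   0.1  -0.04] w 0.444 gf 7.9958024619554635
dp [-0.0627 -0.2607  0.0007] twist [-0.0006 -0.0012  0.    ]
```

Call:
{"api": "apply_moves", "payload": {"dp": [[-0.003,-0.015,0],[-0.007,-0.028,0],[-0.007,-0.029,0],[-0.007,-0.029,0],[-0.007,-0.029,0],[-0.007,-0.029,0],[-0.007,-0.029,0],[-0.007,-0.029,0],[-0.007,-0.029,0],[-0.004,-0.015,0]], "twist": [[0,0,0],[0,0,0],[0,0,0],[0,0,0],[0,0,0],[0,0,0],[0,0,0],[0,0,0],[0,0,0],[0,0,0]], "fingers": [0.7,0.7,0.7,0.7,0.7,0.7,0.7,0.7,0.7,0.7]}}

```text
time: 6.5
position: [0.5156, -0.1363, 0.1803]
tool_rot: [-0.106, -3.137, 0.003]
ft_force: [-0.3, 0.5, -1.0]
grip_width: 0.446
grip_force: 8.0
```

Call:
{"api": "apply_moves", "payload": {"dp": [[0,0,0.02],[0,0,0.02],[0,0,0],[0,0,0]], "twist": [[0,0,0],[0,0,0],[0,0,0],[0,0,0]], "fingers": [0.7,0.7,0.7,0.7]}}

```text
time: 6.9
position: [0.5162, -0.1324, 0.1408]
tool_rot: [-0.1, -3.138, 0.001]
ft_force: [0.4, -0.1, -0.6]
grip_width: 0.442
grip_force: 8.0
```

```bash
python3 -c "
from h import *
go(-.008,-.13,.14)
crop('side',300,150,100,110,5,'pics/p1.png')"
```

```text
t 6.9 pos [ 0.5162 -0.1324  0.1408] bal [-0.008  -0.1308  0.1408] F [ 0.42 -0.07 -0.6 ] w 0.442 gf 7.995844942051917
dp [-0.      0.0008  0.0008] twist [-0.0006 -0.0022 -0.0008]
```

View pics/p1.png

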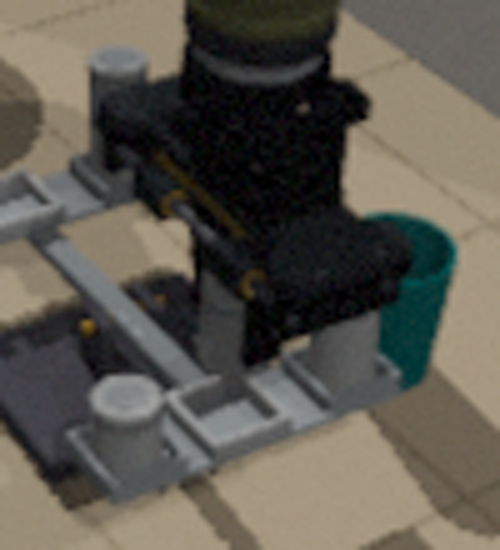

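```bash
python3 -c "
from h import *
Rb=R.from_rotvec([0,0,yaw0]); a=np.linspace(0,6.28,60)
for z in(.124,.135,.15):
    c=np.c_[-.008+.02*np.cos(a),-.1308+.02*np.sin(a),z+0*a]
    p=(proj('side',Rb.apply(c)+[x0,y0,0])-[300,150])*5; print(z,'left',p[:,0].min().round(1),'bottom',p[:,1].max().round(1))
im=get_image('side')[150:260,300:400]; cv2.imwrite('pics/p2.png',cv2.resize(im[40:90,25:75,::-1],None,fx=12,fy=12,interpolation=cv2.INTER_CUBIC))
"
```

```text
0.124 left 195.8 bottom 378.6
0.135 left 196.8 bottom 363.4
0.15 left 198.1 bottom 342.2
```

View pics/p2.png

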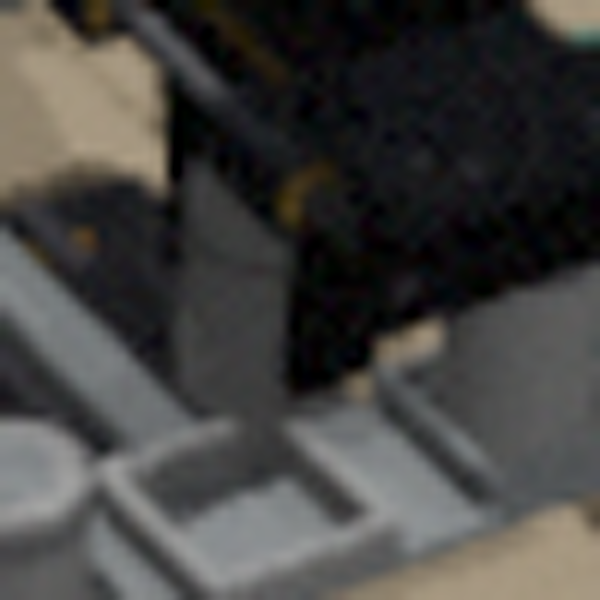

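The held tin's left edge is at about (180,300) in the crop, 0-2 mm from the prediction. I'll shift 1 mm towards -x and descend stepwise.

Call:
{"api": "apply_moves", "payload": {"dp": [[0.001,0.001,0.01],[0,0,0.015],[0,0,0.011],[0,0,0],[0,0,0]], "twist": [[0,-0.002,0],[0,0,0],[0,0,0],[0,0,0],[0,0,0]], "fingers": [0.7,0.7,0.7,0.7,0.7]}}

```text
time: 7.5
position: [0.5159, -0.1306, 0.105]
tool_rot: [0.099, 3.139, -0.0]
ft_force: [0.4, 0.2, -1.1]
grip_width: 0.448
grip_force: 8.0
```

Call:
{"api": "apply_moves", "payload": {"dp": [[0,0,0.002],[0,0,0.002],[0,0,0],[0,0,0]], "twist": [[0,0,0],[0,0,0],[0,0,0],[0,0,0]], "fingers": [0.7,0.7,0.7,0.7]}}

```text
time: 7.9
position: [0.5164, -0.1306, 0.1017]
tool_rot: [0.098, 3.138, -0.0]
ft_force: [0.9, -0.4, -2.0]
grip_width: 0.444
grip_force: 8.0
```

Call:
{"api": "apply_moves", "payload": {"dp": [[0,0,0.002],[0,0,0.002],[0,0,0],[0,0,0]], "twist": [[0,0,0],[0,0,0],[0,0,0],[0,0,0]], "fingers": [0.7,0.7,0.7,0.7]}}

```text
time: 8.3
position: [0.5162, -0.1305, 0.0974]
tool_rot: [0.099, 3.138, 0.0]
ft_force: [-0.3, -0.0, -0.0]
grip_width: 0.446
grip_force: 8.0
```

```bash
python3 -c "
from h import *
go(-.009,-.13,.09)
im=get_image('side'); cv2.imwrite('pics/p3.png',cv2.resize(im[180:260,300:400,::-1],None,fx=7,fy=7,interpolation=cv2.INTER_CUBIC))
"
```

```text
t 8.3 pos [ 0.5162 -0.1305  0.0974] bal [-0.0081 -0.1289  0.0974] F [-0.33 -0.02 -0.  ] w 0.446 gf 7.9960275601479225
dp [ 0.0009 -0.0011  0.0074] twist [0.0001 0.0017 0.    ]
```

View pics/p3.png

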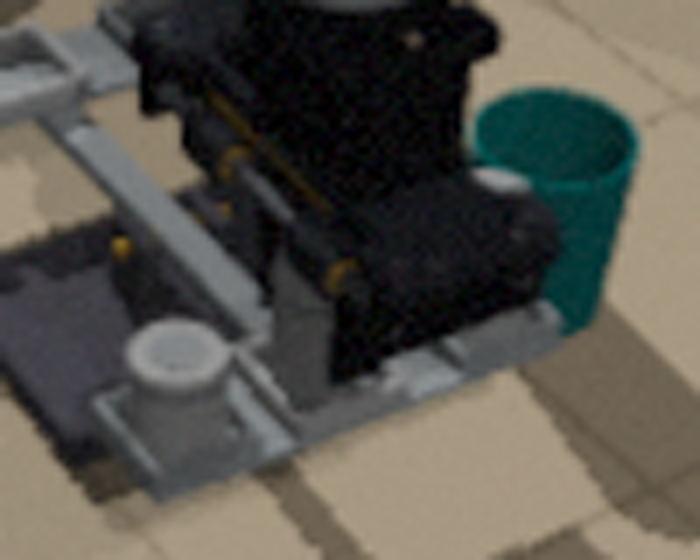

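The picture shows the tin entering near the frame, whose left wall is at (260,380). Tracking the right near tin's image shift tells me whether the tray is being pushed down.

```bash
cat >> h.py <<'E'
def track(box=(312,218,24,34)):
    "tray motion: shift of the right near tin (side view) vs first picture, px; and the left far tin"
    a=cv2.cvtColor(cv2.imread("pics/side0.png"),cv2.COLOR_BGR2GRAY).astype(np.float32); b=cv2.cvtColor(get_image("side"),cv2.COLOR_RGB2GRAY).astype(np.float32)
    for n,(u,v,w,h) in (("RN",(314,222,24,30)),("LF",(314,155,20,30)),("base",(294,214,16,24))):
        A=a[v:v+h,u:u+w]; W=b[v-6:v+h+6,u-6:u+w+6]; k=6
        m=cv2.matchTemplate(cv2.resize(W,None,fx=k,fy=k,interpolation=3),cv2.resize(A,None,fx=k,fy=k,interpolation=3),cv2.TM_CCOEFF_NORMED)
        _,s,_,(i,j)=cv2.minMaxLoc(m); print(n,"shift",round(i/k-6,2),round(j/k-6,2),"score",round(s,3))
E
python3 -c "
from h import *
track()
for z in(.119,.110):print(proj('side',[.4536,-.1225,z]))"
```

```text
RN shift 0.0 1.0 score 0.94
LF shift 0.0 -1.0 score 0.864
base shift 0.0 0.0 score 0.859
[325.61535604 228.33557761]
[325.52297991 230.79877513]
```

The tray sank about 3.5 mm, so the tin is resting lightly on the walls. Sliding to feel for the opening.

Call:
{"api": "apply_moves", "payload": {"dp": [[0.0007,0,0],[0.0008,0,0],[0,0,0],[0,0,0]], "twist": [[0,0,0],[0,0,0],[0,0,0],[0,0,0]], "fingers": [0.7,0.7,0.7,0.7]}}

```text
time: 8.8
position: [0.5148, -0.1305, 0.0976]
tool_rot: [0.099, 3.138, 0.0]
ft_force: [0.3, -0.5, -1.3]
grip_width: 0.447
grip_force: 8.0
```

```bash
python3 -c "
from h import *
go(-.009,-.13,.09);track()"
```

```text
t 8.8 pos [ 0.5148 -0.1305  0.0976] bal [-0.0096 -0.129   0.0976] F [ 0.34 -0.55 -1.27] w 0.447 gf 7.996004769665888
dp [-0.0006 -0.001   0.0076] twist [0.0001 0.0021 0.    ]
RN shift 0.0 1.0 score 0.938
LF shift 0.0 -1.0 score 0.858
base shift 0.0 0.0 score 0.86
```

Call:
{"api": "apply_moves", "payload": {"dp": [[0.0007,0,0],[0.0008,0,0],[0,0,0],[0,0,0]], "twist": [[0,0,0],[0,0,0],[0,0,0],[0,0,0]], "fingers": [0.7,0.7,0.7,0.7]}}

```text
time: 9.25
position: [0.5133, -0.1304, 0.0976]
tool_rot: [0.099, 3.138, 0.0]
ft_force: [-0.3, 0.0, -0.0]
grip_width: 0.448
grip_force: 8.0
```

```bash
python3 -c "
from h import *
go(-.009,-.13,.09);track()"
```

```text
t 9.25 pos [ 0.5133 -0.1304  0.0976] bal [-0.0111 -0.129   0.0976] F [-0.26  0.03 -0.02] w 0.448 gf 7.9960148423560895
dp [-0.0021 -0.001   0.0076] twist [0.0001 0.002  0.    ]
RN shift 0.0 1.0 score 0.924
LF shift 0.0 -1.0 score 0.854
base shift 0.0 0.0 score 0.857
```

Call:
{"api": "apply_moves", "payload": {"dp": [[0,0,-0.004],[0,0,-0.006],[0,0,0],[0,0,0],[0,0,0]], "twist": [[0,0,0],[0,0,0],[0,0,0],[0,0,0],[0,0,0]], "fingers": [0.7,0.7,0.7,0.7,0.7]}}

```text
time: 9.8
position: [0.5132, -0.1303, 0.1075]
tool_rot: [0.098, 3.138, 0.0]
ft_force: [-0.0, -0.2, -1.0]
grip_width: 0.443
grip_force: 8.0
```

```bash
python3 -c "
from h import *
go(-.009,-.13,.09);track()"
```

```text
t 9.8 pos [ 0.5132 -0.1303  0.1075] bal [-0.0111 -0.1289  0.1075] F [-0.01 -0.17 -1.04] w 0.443 gf 7.99598676210735
dp [-0.0021 -0.0011  0.0175] twist [0.0001 0.002  0.0001]
RN shift 0.0 0.0 score 0.975
LF shift 0.0 -1.0 score 0.775
base shift 0.0 0.0 score 0.837
```

Lifting brought the tray back, so that contact was real. Pressing lightly again and sweeping towards +x; capture would show as a lateral force of about 5 N.

Call:
{"api": "apply_moves", "payload": {"dp": [[0,0,0.006],[0,0,0.005],[0,0,0],[0,0,0],[-0.001,0,0],[-0.001,0,0],[-0.001,0,0],[-0.001,0,0],[0,0,0],[0,0,0]], "twist": [[0,0,0],[0,0,0],[0,0,0],[0,0,0],[0,0,0],[0,0,0],[0,0,0],[0,0,0],[0,0,0],[0,0,0]], "fingers": [0.7,0.7,0.7,0.7,0.7,0.7,0.7,0.7,0.7,0.7], "newtons": 15}}

```text
time: 10.85
position: [0.5174, -0.1306, 0.0966]
tool_rot: [0.099, 3.138, -0.0]
ft_force: [-0.1, -0.4, -1.0]
grip_width: 0.446
grip_force: 15.0
```

```bash
python3 -c "
from h import *
go(-.009,-.13,.09);track()"
```

```text
t 10.85 pos [ 0.5174 -0.1306  0.0966] bal [-0.007  -0.129   0.0966] F [-0.08 -0.36 -0.97] w 0.446 gf 14.994874616386369
dp [ 0.002  -0.001   0.0066] twist [0.     0.0021 0.    ]
RN shift 0.0 0.0 score 0.981
LF shift 0.0 -1.0 score 0.866
base shift 0.0 0.0 score 0.84
```

Call:
{"api": "apply_moves", "payload": {"dp": [[-0.001,0,0],[-0.001,0,0],[0,0,0],[0,0,0]], "twist": [[0,0,0],[0,0,0],[0,0,0],[0,0,0]], "fingers": [0.7,0.7,0.7,0.7]}}

```text
time: 11.3
position: [0.5193, -0.1308, 0.0966]
tool_rot: [0.099, 3.138, -0.0]
ft_force: [0.2, -0.4, -1.3]
grip_width: 0.442
grip_force: 15.0
```

```bash
python3 -c "
from h import *
go(-.009,-.13,.09);track()"
```

```text
t 11.3 pos [ 0.5193 -0.1308  0.0966] bal [-0.005  -0.129   0.0966] F [ 0.22 -0.42 -1.35] w 0.442 gf 14.994941266486421
dp [ 0.004  -0.001   0.0065] twist [0.    0.002 0.   ]
RN shift 0.0 0.0 score 0.984
LF shift 0.0 -1.0 score 0.866
base shift 0.0 0.0 score 0.84
```

Call:
{"api": "apply_moves", "payload": {"dp": [[-0.001,0,0],[-0.001,0,0],[0,0,0],[0,0,0]], "twist": [[0,0,0],[0,0,0],[0,0,0],[0,0,0]], "fingers": [0.7,0.7,0.7,0.7]}}

```text
time: 11.75
position: [0.5214, -0.1309, 0.0966]
tool_rot: [0.099, 3.138, -0.0]
ft_force: [0.5, -0.9, -0.7]
grip_width: 0.444
grip_force: 15.0
```

```bash
python3 -c "
from h import *
go(-.009,-.13,.09);track()"
```

```text
t 11.75 pos [ 0.5214 -0.1309  0.0966] bal [-0.003  -0.1289  0.0966] F [ 0.49 -0.87 -0.75] w 0.444 gf 14.994963820790872
dp [ 0.0061 -0.0011  0.0066] twist [0.     0.0021 0.0001]
RN shift 0.0 0.0 score 0.985
LF shift 0.0 -1.0 score 0.866
base shift 0.0 0.0 score 0.838
```

The tin dropped in at balance x of about -7 mm: the tray is back up with the tin bottom inside the frame. Backing off 1.5 mm from the wall and lowering to the floor.

Call:
{"api": "apply_moves", "payload": {"dp": [[0.0015,0,0],[0,0,0.002],[0,0,0.002],[0,0,0],[0,0,0]], "twist": [[0,0,0],[0,0,0],[0,0,0],[0,0,0],[0,0,0]], "fingers": [0.7,0.7,0.7,0.7,0.7]}}

```text
time: 12.3
position: [0.5197, -0.1308, 0.0924]
tool_rot: [0.099, 3.138, -0.0]
ft_force: [0.3, -0.2, -0.5]
grip_width: 0.444
grip_force: 15.0
```

```bash
python3 -c "
from h import *
go(-.009,-.13,.09);track()"
```

```text
t 12.3 pos [ 0.5197 -0.1308  0.0924] bal [-0.0046 -0.1289  0.0924] F [ 0.34 -0.22 -0.46] w 0.444 gf 14.995055274339393
dp [ 0.0044 -0.0011  0.0024] twist [0.     0.0018 0.    ]
RN shift 0.0 0.0 score 0.983
LF shift 0.0 -1.0 score 0.894
base shift 0.0 0.0 score 0.84
```

Call:
{"api": "apply_moves", "payload": {"dp": [[0,0,0.0015],[0,0,0.0015],[0,0,0],[0,0,0]], "twist": [[0,0,0],[0,0,0],[0,0,0],[0,0,0]], "fingers": [0.7,0.7,0.7,0.7]}}

```text
time: 12.75
position: [0.5198, -0.1308, 0.0895]
tool_rot: [0.099, 3.138, -0.0]
ft_force: [-0.0, 0.3, -0.6]
grip_width: 0.444
grip_force: 15.0
```

```bash
python3 -c "
from h import *
go(-.009,-.13,.09);track()"
```

```text
t 12.75 pos [ 0.5198 -0.1308  0.0895] bal [-0.0046 -0.129   0.0895] F [-0.04  0.35 -0.63] w 0.444 gf 14.995095395715907
dp [ 0.0044 -0.001  -0.0005] twist [0.0001 0.0019 0.    ]
RN shift 0.0 0.0 score 0.953
LF shift 0.0 -1.0 score 0.914
base shift 0.0 0.0 score 0.852
```

Call:
{"api": "apply_moves", "payload": {"dp": [[0,0,0.0015],[0,0,0.0015],[0,0,0.001],[0,0,0],[0,0,0]], "twist": [[0,0,0],[0,0,0],[0,0,0],[0,0,0],[0,0,0]], "fingers": [0.7,0.7,0.7,0.7,0.7]}}

```text
time: 13.3
position: [0.5198, -0.1307, 0.0855]
tool_rot: [0.098, 3.138, 0.0]
ft_force: [0.2, 0.2, -0.3]
grip_width: 0.447
grip_force: 15.0
```

```bash
python3 -c "
from h import *
go(-.009,-.13,.09);track()"
```

```text
t 13.3 pos [ 0.5198 -0.1307  0.0855] bal [-0.0046 -0.1289  0.0855] F [ 0.19  0.18 -0.35] w 0.447 gf 14.995101727545261
dp [ 0.0044 -0.0011 -0.0045] twist [0.0001 0.0018 0.0001]
RN shift 0.0 1.0 score 0.936
LF shift 0.0 -1.0 score 0.936
base shift 0.0 0.0 score 0.864
```

Call:
{"api": "apply_moves", "payload": {"dp": [[0,0,0.0015],[0,0,0.0015],[0,0,0],[0,0,0],[0,0,0],[0,0,0],[0,0,0],[0,0,0],[0,0,0],[0,0,0]], "twist": [[0,0,0],[0,0,0],[0,0,0],[0,0,0],[0,0,0],[0,0,0],[0,0,0],[0,0,0],[0,0,0],[0,0,0]], "fingers": [0.7,0.7,0.7,0.5,0.45,0.4,0.3,0.2,0.1,0]}}

```text
time: 14.35
position: [0.5198, -0.1308, 0.0826]
tool_rot: [0.099, 3.138, -0.0]
ft_force: [-0.1, 0.6, 0.3]
grip_width: 0.878
grip_force: 0.0
```

Call:
{"api": "apply_moves", "payload": {"dp": [[0,0,0],[0,0,-0.005],[0,0,-0.01],[0,0,-0.02],[0,0,-0.03],[0,0,-0.03],[0,0,-0.03],[0,0,-0.03],[0,0,0],[0,0,0]], "twist": [[0,0,0],[0,0,0],[0,0,0],[0,0,0],[0,0,0],[0,0,0],[0,0,0],[0,0,0],[0,0,0],[0,0,0]], "fingers": [0,0,0,0,0,0,0,0,0,0]}}

```text
time: 15.35
position: [0.5199, -0.1309, 0.2387]
tool_rot: [0.099, 3.136, 0.0]
ft_force: [-1.4, -0.6, -0.5]
grip_width: 1.002
grip_force: 0.0
```

Call:
{"api": "apply_moves", "payload": {"dp": [[0.015,0.02,-0.01],[0.015,0.03,0],[0.015,0.03,0],[0.015,0.03,0],[0.015,0.03,0],[0.015,0.03,0],[0.015,0.03,0],[0.015,0.02,0],[0,0.02,0],[0,0,0]], "twist": [[0,0,0],[0,0,0],[0,0,0],[0,0,0],[0,0,0],[0,0,0],[0,0,0],[0,0,0],[0,0,0],[0,0,0]], "fingers": [0,0,0,0,0,0,0,0,0,0]}}

```text
time: 16.35
position: [0.4135, 0.1187, 0.2462]
tool_rot: [0.091, 3.14, -0.001]
ft_force: [0.1, 0.4, -0.8]
grip_width: 1.002
grip_force: 0.0
```

```bash
python3 -c "
from h import *
go(-.009,-.13,.09)
a=get_image('side')[150:260,260:390,::-1];b=get_image('top')[130:240,265:395,::-1]
cv2.imwrite('pics/f.png',cv2.resize(np.vstack([a]),None,fx=5.2,fy=5.2,interpolation=cv2.INTER_CUBIC))
cv2.imwrite('pics/f2.png',cv2.resize(b,None,fx=5,fy=5,interpolation=cv2.INTER_CUBIC))"
```

```text
t 16.35 pos [0.4135 0.1187 0.2462] bal [-0.1263  0.1134  0.2462] F [ 0.15  0.36 -0.79] w 1.002 gf 0.0
dp [-0.1161 -0.2439  0.1563] twist [-0.0005  0.0002  0.0049]
```

View pics/f.png

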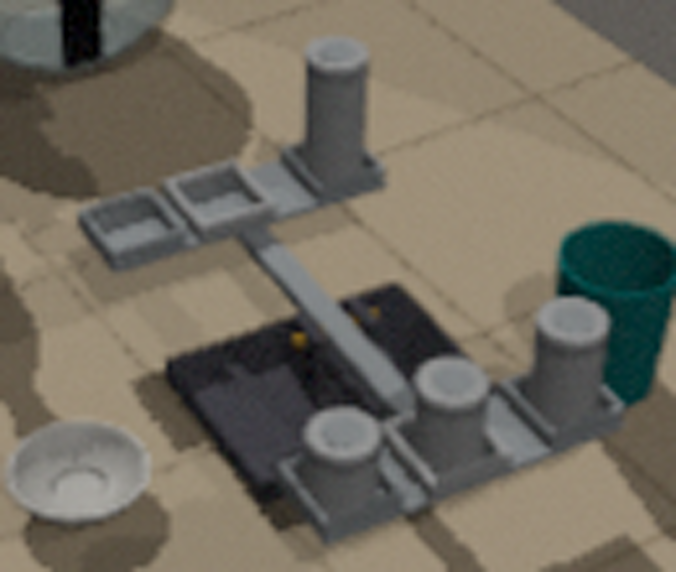

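```bash
python3 -c "
from h import *
Rb=R.from_rotvec([0,0,yaw0])
for n,b,m in(('mid seated',(-.0046,-.13,.118),(451,380)),('mid on wall',(-.0046,-.13,.129),(451,380)),('RN level',(-.072,-.13,.108),(342,428)),('RF level',(.072,-.13,.13),(573,320)),('LF level',(.072,.13,.156),(337,50))):
    print(n,proj('side',Rb.apply(b)+[x0,y0,0]).round(1),'seen',(np.array(m)/5.2+[260,150]).round(1))
track()"
```

```text
mid seated [347.1 222.1] seen [346.7 223.1]
mid on wall [347.4 219. ] seen [346.7 223.1]
RN level [326.2 232.6] seen [325.8 232.3]
RF level [370.  210.4] seen [370.2 211.5]
LF level [324.  159.8] seen [324.8 159.6]
RN shift 0.0 3.0 score 0.848
LF shift 1.0 -2.0 score 0.97
base shift 0.0 0.0 score 0.827
```

The final view shows all four tins upright. The moved tin's top, seen at (347,223), matches the seated prediction (347,222), and every tin sits at its level height. Handing in.

```bash
python3 -c "
from bench import ctrl
print(ctrl.close_job())"
```

```text
the job is handed in; nothing more can be done
None
```

I moved the 54 mm tin from the left tray into the right tray's middle seat; by camera check the tins are upright and seated and the balance hangs level, and I handed the job in at about 16 s (no verdict was returned).

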